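Heft the paint tins and pack the caddy

TASK

Three paint tins look alike but are filled differently: heft them to tell their weights, and stack all three in one straight column in the middle of the wooden caddy, the heaviest at the bottom, the lightest on top, each set down, not dropped. Then swing the caddy's stiff carry handle upright over the stack and leave it standing there, without pushing the other art supplies about or knocking a tin over.

Things in the scene. Friction and masses are not known exactly. Their poses are not given: they have to be found in the camera images.
- tin_1_mid (a point): one of three sealed paint tins that look exactly alike (steel, blue label with a yellow band, white disc on the flat lid), upright cylinder 66 mm across and 60 mm high, rigid, standing loose on the table; the three weigh differently, between 0.2 and 0.9 kg and at least 0.1 kg apart, and which is which is not known beforehand; point at its centre, 30 mm above its underside, z up
- tin_2_mid (a point): one of three sealed paint tins that look exactly alike (steel, blue label with a yellow band, white disc on the flat lid), upright cylinder 66 mm across and 60 mm high, rigid, standing loose on the table; the three weigh differently, between 0.2 and 0.9 kg and at least 0.1 kg apart, and which is which is not known beforehand; point at its centre, 30 mm above its underside, z up
- tin_3_mid (a point): one of three sealed paint tins that look exactly alike (steel, blue label with a yellow band, white disc on the flat lid), upright cylinder 66 mm across and 60 mm high, rigid, standing loose on the table; the three weigh differently, between 0.2 and 0.9 kg and at least 0.1 kg apart, and which is which is not known beforehand; point at its centre, 30 mm above its underside, z up
- caddy_floor (a point): centre of the top of the caddy's floor, 8 mm above the table; the caddy is a plywood tray 150 x 150 mm with a rim 4 mm thick, whose top is 18 mm above the table; it is fixed to the table; axes: x runs along the handle's hinge line, z up; two hinge lugs stand on its +x and -x sides, 40 mm high
- handle_grip (a point): middle of the dark wooden grip of the caddy's carry handle (grip 18 mm thick, 110 mm long, along the caddy's x); the handle is a steel-wire bail with arms 10 mm thick, 91 mm either side of the middle; the grip's axis is 235 mm from the hinge line, which runs along the caddy's x through a point 17 mm above caddy_floor
- handle (a joint): lean of the carry handle, rad: 0 is upright, positive leans to the caddy's -y side (as it starts, 0.8 to 1.15), range -0.7 to 1.3; friction hinge (about 0.8 N m, some 3.5 N at the grip) that stays where it is left; no stop at upright
- brush_cup: white cup of brushes, 72 mm across, 130 mm high over the brushes, loose among the tins; origin at the centre of its underside
- tube_red: red paint tube lying on the table, about 165 x 44 x 36 mm, loose; origin under its middle, length along x
- tube_blue: blue paint tube lying on the table, about 165 x 44 x 36 mm, loose; origin under its middle, length along x
- palette: white round palette plate with dabs of colour, 170 mm across, 12 mm high, loose; origin at the centre of its underside
- screwdriver: red-handled screwdriver lying on the table, 170 mm long, loose; origin on its underside, length along x

How it is judged:
By the outcome, as a careful person would: the job done as asked, in the order asked, and still so for the second after the job is handed in, with the robot touching nothing.
It also fails if it takes over 72 s, if anything falls off the work surface, if the arm or the gripper's body presses on something with over 40 N, if the wrist force passes 120 N, or if a joint passes its speed limit or range.

ROBOT

A 6-joint arm with a two-finger parallel gripper is mounted at the origin on the work surface. World frame = base frame: x ahead of the robot, y to its left, z up, the work surface at z = 0. Lengths are in m, angles in rad, forces in N, time in s.
With the tool pointing down it reaches from about 0.275 to 0.825 m from the base axis. Payload 4.9 kg.
Tool frame: the origin (TCP) lies midway between the tips of the shut fingers; the grasp point (between the pads) lies 19 mm behind it (grip_point_offset is the distance from the TCP to the grasp point, in m); z points along the fingers, x is the direction in which the jaws open and shut, and the axes are right-handed (so a half turn about z gives the same grasp; the last joint's range is limited). The gripper opens to 85 mm and grips with 20 to 120 N. Pads are 22 mm wide; open, the fingers measure 114 mm over their backs; the gripper's body (76 mm by 85 mm) begins 54 mm behind the grasp point. The pads swing forward as they close: fully open they stand 13 mm farther back than shut.
Start: joints at [-1.372, 0.326, -0.193, 1.052, 0, 1.437], TCP at [0.18, -0.52, 0.231] pointing down, gripper open.
Joint ranges: [-2.65, 2.65], [-0.97, 1.79], [-1.3, 1.35], [-1.93, 2.1], [-1.47, 1.37], [-3.14, 3.14]. Speed limits (rad/s): [2.57, 2.57, 3.14, 3.14, 3.14, 3.14].

INTERFACE

Orientations are given as a rotation vector (axis times angle).
In Python, from cell import * gives the robot as it stands. Calls block until the motion is done:
- movep(position, orientation): joint-space move of the TCP to a pose.
- move_l(position, velocity=0.15, rot=None, until_force=None): straight line of the TCP; rot=None keeps the orientation; velocity is the mean speed in m/s. With until_force (N) it stops when the force on the tool has changed by that much, and returns True; else False.
- set_joints(angles): joint-space move.
- let_go() and grab(newtons=None): open the fingers fully, or close them until they stop; newtons is the grip in N (None keeps the last).
- sleep(seconds).
- ik(position, orientation): joint angles nearest the present ones, or None.
- get_state(): the state.
- grab_frame(name): name is "side" or "top"; returns a dict with "img" (420x560x3 uint8, red, green, blue), "fx", "fy", "cx", "cy" (pixels), "cam_to_world" (4x4, takes a point from camera to world coordinates). Camera axes: x right, y down, z forward; pixel columns grow to the right and rows downward; lengths in m; the calibration is good to about 2 mm. A picture is of the moment at which its call begins. There is no depth.
A pose or a line that the arm cannot do raises MotionError and nothing moves.
- sign_off(): hands the job in, once; it reports no verdict.
Trained networks look in the newest picture that a camera, given by its name, has taken for a name from the list of things; names that differ only in an ending like _2 or _b are one class to them, and where a whole thing is asked for, a point or a joint stands for the part that bears it (a point fixed in the world has none). Each returns a list of dicts, best first, with "score" (0 to 1); they miss things now and then, are a little off and sometimes report something else, mostly with a low value. They report only what shows in the picture. A call takes as long as a camera call.
- spot_in(camera, name): "centre" ([column, row] in pixels, amid what is visible of it).
- silhouettes(camera, name): "mask" (420x560 bool, what is visible of it) and "centre" ([column, row] in pixels, amid what is visible of it).
- tip_of(camera, name): "centre" ([column, row] in pixels: a listed point, or the origin of a listed thing).
The state is a dict: "clock": time; "q": joint angles; "joint_velocities": joint speeds; "tau": joint torques, N m; "position": TCP position; "eef_rot": TCP orientation; "contact_force": force on the tool from outside, world axes, zero at the start; "wrist_torque": the same for the moment, N m; "finger_gap": opening from 0.0 (shut) to 1.0 (fully open).
Only numpy, scipy, OpenCV 4.12 (cv2) and the standard library are available. Lean on these libraries where they do the work, as an engineer would, in place of code of your own. Each camera call takes 0.05 s, during which the arm holds its last target. There are 200 camera calls.

## Working session

There is one attempt and no reset: what is moved stays moved. The work goes in short steps, each a Python script; the robot and the scene stay as the last script left them, time stands still between calls to the robot, and variables do not carry over. Pictures are saved under pics/ and viewed, about 8 in all and at most 12, crops included, and the job is handed in when it is done.

```bash
ls; mkdir -p pics; cat > h.py <<'E'
from cell import *
import numpy as np, cv2
def snap(cam,fn=None):
    f=grab_frame(cam)
    if fn: cv2.imwrite('pics/'+fn,f['img'][:,:,::-1])
    return f
def ray(f,px):
    T=np.array(f['cam_to_world']); d=T[:3,:3]@[(px[0]-f['cx'])/f['fx'],(px[1]-f['cy'])/f['fy'],1]
    return T[:3,3],d
def at_z(f,px,z):
    o,d=ray(f,px); return o+d*(z-o[2])/d[2]
def proj(f,p):
    T=np.linalg.inv(np.array(f['cam_to_world'])); c=T[:3,:3]@np.array(p)+T[:3,3]
    return np.array([f['cx']+f['fx']*c[0]/c[2],f['cy']+f['fy']*c[1]/c[2]])
def tri(f1,p1,f2,p2):
    o1,d1=ray(f1,p1);o2,d2=ray(f2,p2)
    s=np.linalg.lstsq(np.c_[d1,-d2],o2-o1,rcond=None)[0]
    a=o1+d1*s[0];b=o2+d2*s[1]; return (a+b)/2,np.linalg.norm(a-b)
E
python3 - <<'E'
from h import *
np.set_printoptions(precision=4,suppress=True)
for c in('top','side'):
    f=snap(c,c+'0.png'); T=np.array(f['cam_to_world']); print(c,f['fx'],f['cx'],f['cy'],T.tolist())
    for n,z in [('tin_1_mid',.03),('caddy_floor',.008),('handle_grip',.15),('brush_cup',0),('tube_red',0),('tube_blue',0),('palette',0),('screwdriver',0)]:
        print(n,[(np.round(r['centre'],1),round(r['score'],2),at_z(f,r['centre'],z)) for r in tip_of(c,n)][:5])
s=get_state(); print(s)
E
```

```text
pics
top 417.2422678714174 269.54175520569476 209.20417416630863 [[-0.01290572082841471, -0.9984936190442256, 0.05332855799535353, 0.4709338121223434], [-0.9997660516025644, 0.01195960419088033, -0.018022484030119277, 0.06485438765388203], [0.01735754685770571, -0.053548675012200245, -0.9984143703751062, 1.2539652921629174], [0.0, 0.0, 0.0, 1.0]]
tin_1_mid [(array([232.2, 246.9]), 0.83, array([0.4274, 0.1532, 0.03  ]))]
caddy_floor [(array([306. , 220.5]), 0.9, array([ 0.5023, -0.0663,  0.008 ]))]
handle_grip [(array([380.1, 210.5]), 0.96, array([ 0.5229, -0.2493,  0.15  ]))]
brush_cup [(array([225.4, 188.6]), 0.85, array([0.6017, 0.1744, 0.    ]))]
tube_red [(array([204.9, 282.4]), 0.87, array([0.3222, 0.2373, 0.    ]))]
tube_blue [(array([182. , 148.5]), 0.67, array([0.7248, 0.3045, 0.    ]))]
palette [(array([279.8, 135.5]), 0.83, array([0.7619, 0.0081, 0.    ]))]
screwdriver [(array([358.5, 272.4]), 0.81, array([ 0.3451, -0.222 ,  0.    ]))]
side 386.184938873791 278.4865708847925 207.59260873910648 [[-0.9621060653231674, -0.18899818557166995, 0.1965492429875784, 0.32579407735229
[... 710 characters left out ...]
e_blue [(array([173.8, 309.7]), 0.63, array([0.7221, 0.3094, 0.    ]))]
palette [(array([205.9, 229.9]), 0.75, array([0.7631, 0.0197, 0.    ]))]
screwdriver [(array([352. , 202.2]), 0.72, array([ 0.3468, -0.2464,  0.    ]))]
{'clock': 0.9, 'q': array([-1.3722,  0.3262, -0.1926,  1.052 , -0.    ,  1.4366]), 'joint_velocities': array([ 0.001 , -0.0007,  0.0004,  0.0004,  0.0011, -0.0007]), 'tau': array([  0.0008, -44.3315,  26.2759,   0.0009,  -0.0001,  -0.    ]), 'position': array([ 0.1797, -0.5198,  0.2313]), 'eef_rot': array([ 2.5587, -1.8228,  0.    ]), 'contact_force': array([ 1.0028,  0.1977, -0.1652]), 'wrist_torque': array([-0.0119, -0.0165,  0.0283]), 'finger_gap': 0.9975553597110707}
```

View pics/top0.png

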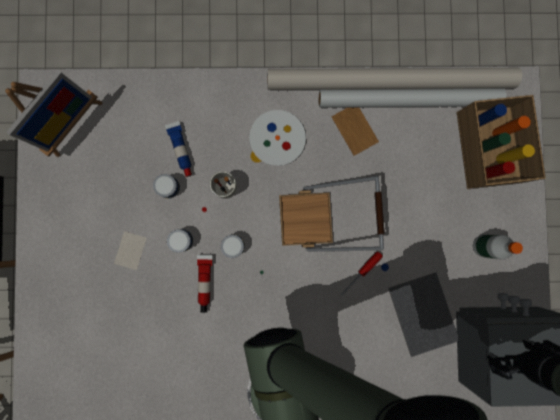

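View pics/side0.png

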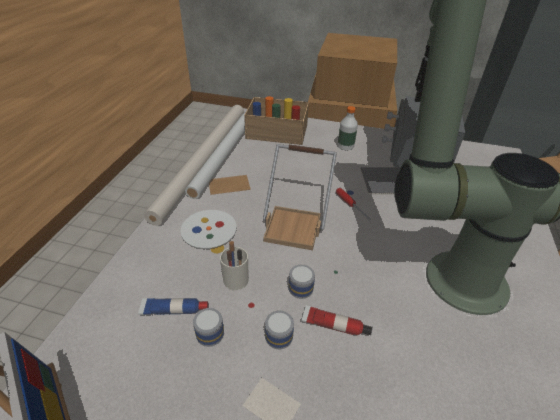

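Top view: the three tin lids are at about (166,186), (180,240) and (233,244), with the cup at (223,184). The caddy is at (306,219), and the handle leans right with its grip at (380,212). The side view shows the same tins at (209,326), (279,328) and (302,281). Next I'll measure the lids and the caddy axes.

```bash
python3 - <<'E'
from h import *
np.set_printoptions(precision=4,suppress=True)
F={}
for c,g in (('top',[(166,186),(180,240),(233,244)]),('side',[(209,320),(279,322),(302,275)])):
    f=F[c]=snap(c); hsv=cv2.cvtColor(f['img'],cv2.COLOR_RGB2HSV)
    for p in g:
        x,y=p; w=hsv[y-18:y+19,x-18:x+19]
        m=((w[...,2]>165)&(w[...,1]<40)).astype(np.uint8)
        n,l,st,ce=cv2.connectedComponentsWithStats(m); k=1+np.argmax(st[1:,4])
        px=ce[k]+[x-18,y-18]; print(c,px,st[k],at_z(f,px,.06))
    for n in ('tin_1_mid','handle_grip','brush_cup'):
        for r in silhouettes(c,n): print(c,n,round(r['score'],2),np.round(r['centre'],1),r['mask'].sum())
f=F['top']; T=F['side']
r=silhouettes('top','handle_grip')[0]; 
g,e=tri(f,tip_of('top','handle_grip')[0]['centre'],T,tip_of('side','handle_grip')[0]['centre']); print('grip',g,e)
# caddy: orange wood blob
hsv=cv2.cvtColor(f['img'],cv2.COLOR_RGB2HSV); w=hsv[170:265,265:345]
m=((w[...,1]>90)&(w[...,2]>60)&(w[...,0]<25)).astype(np.uint8)
c=max(cv2.findContours(m,0,2)[0],key=cv2.contourArea)+np.array([265,170])
rr=cv2.minAreaRect(c); b=cv2.boxPoints(rr); P=np.array([at_z(f,p,.018) for p in b]); print('caddy',P,P.mean(0),rr)
# dark grip
w=f['img'][170:250,365:395].astype(int); hs=hsv[170:250,365:395]
m=((hs[...,2]<75)&(hs[...,1]>70)).astype(np.uint8)
c=max(cv2.findContours(m,0,2)[0],key=cv2.contourArea)+np.array([365,170])
rr=cv2.minAreaRect(c); print('gripbox',rr); P=np.array([at_z(f,p,g[2]) for p in cv2.boxPoints(rr)]); print(P,P.mean(0))
cv2.imwrite('pics/crop1.png',cv2.resize(f['img'][140:320,140:400,::-1],None,fx=3,fy=3,interpolation=2))
E
```

```text
Traceback (most recent call last):
ValueError: attempt to get argmax of an empty sequence
```

```bash
cat > m.py <<'E'
from h import *
np.set_printoptions(precision=4,suppress=True)
def lid(f,p,z=.06,h=18):
    x,y=map(int,p); w=f['img'][y-h:y+h+1,x-h:x+h+1].min(2)
    m=(w>0.85*np.percentile(w,99)).astype(np.uint8)
    n,l,st,ce=cv2.connectedComponentsWithStats(m); k=1+np.argmax(st[1:,4])
    px=ce[k]+[x-h,y-h]; return px,st[k],at_z(f,px,z)
E
python3 - <<'E'
from m import *
F={}
for c,g in (('top',[(166,186),(180,240),(233,244)]),('side',[(209,320),(279,322),(302,275)])):
    f=F[c]=snap(c)
    for p in g: print(c,*lid(f,p))
    for n in ('tin_1_mid','handle_grip','brush_cup'):
        for r in silhouettes(c,n): print(c,n,round(r['score'],2),np.round(r['centre'],1),r['mask'].sum())
f=F['top']; T=F['side']
g,e=tri(f,tip_of('top','handle_grip')[0]['centre'],T,tip_of('side','handle_grip')[0]['centre']); print('grip',g,e)
hsv=cv2.cvtColor(f['img'],cv2.COLOR_RGB2HSV); w=hsv[170:265,265:345]
m=((w[...,1]>90)&(w[...,2]>60)&(w[...,0]<25)).astype(np.uint8)
c=max(cv2.findContours(m,0,2)[0],key=cv2.contourArea)+np.array([265,170])
rr=cv2.minAreaRect(c); b=cv2.boxPoints(rr); P=np.array([at_z(f,p,.018) for p in b]); print('caddy',P,P.mean(0),rr)
hs=hsv[170:250,365:395]
m=((hs[...,2]<75)&(hs[...,1]>70)).astype(np.uint8)
c=max(cv2.findContours(m,0,2)[0],key=cv2.contourArea)+np.array([365,170])
rr=cv2.minAreaRect(c); P=np.array([at_z(f,p,g[2]) for p in cv2.boxPoints(rr)]); print('gripbox',rr,P,P.mean(0))
cv2.imwrite('pics/crop1.png',cv2.resize(f['img'][140:320,140:400,::-1],None,fx=3,fy=3,interpolation=2))
E
```

```text
top [163.7787 184.8024] [  7   8  18  18 253] [0.6083 0.3452 0.06  ]
top [177.7143 240.7729] [  7  10  19  19 273] [0.4479 0.3056 0.06  ]
top [231.6061 245.9811] [  8  11  18  19 264] [0.4311 0.1527 0.06  ]
top tin_1_mid 0.62 [231.8 246.7] 433
top handle_grip 0.57 [375.2 212.7] 1097
top handle_grip 0.5 [276.7 137.6] 2497
top brush_cup 0.85 [224.6 182.7] 559
top brush_cup 0.59 [201.7 277.1] 697
side [207.1089 319.5698] [  5   8  23  20 358] [0.6083 0.3466 0.06  ]
side [279.0493 322.3808] [  7   9  23  20 365] [0.4483 0.3072 0.06  ]
side [303.0469 268.9427] [  0   0  37  37 576] [0.4314 0.1373 0.06  ]
side handle_grip 0.9 [311.8 152.2] 489
side brush_cup 0.61 [237.  267.4] 1061
grip [ 0.5193 -0.2421  0.1793] 0.0018203698939438682
caddy [[ 0.5868  0.0131  0.018 ]
 [ 0.5944 -0.1348  0.018 ]
 [ 0.4292 -0.1418  0.018 ]
 [ 0.422   0.0052  0.018 ]] [ 0.5081 -0.0646  0.018 ] ((305.7237243652344, 218.57977294921875), (55.64142990112305, 49.65311813354492), 86.42366790771484)
gripbox ((379.2843017578125, 212.47970581054688), (41.32328796386719, 6.198493480682373), 85.91438293457031) [[ 0.5696 -0.2283  0.1793]
 [ 0.5705 -0.2444  0.1793]
 [ 0.4636 -0.2492  0.1793]
 [ 0.4626 -0.2331  0.1793]] [ 0.5166 -0.2388  0.1793]
```

View pics/crop1.png

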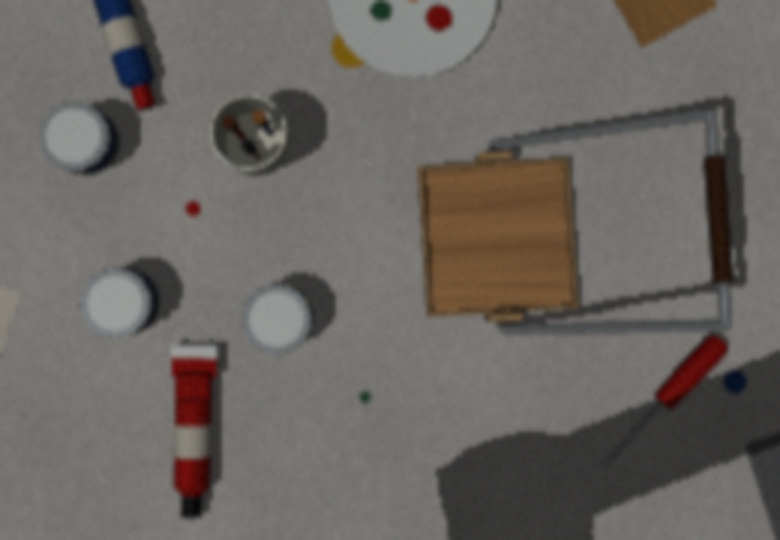

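Caddy centre ≈ (0.508, −0.0655), yaw ≈ 0.048. Handle lean ≈ 0.85 (grip height 0.18 agrees with the geometry). The lids from both cameras agree to 2 mm, apart from C's side-view blob, which leaked. I'll heft all three with the jaws along caddy x.

```bash
cat >> m.py <<'E'
YAW=.048
R=np.pi*np.array([np.cos(YAW/2),np.sin(YAW/2),0])
TINS=dict(A=(.6083,.346),B=(.4481,.3064),C=(.4312,.1535)); CAD=np.array([.508,-.0655])
ZG=.012
def P(xy,z): return [xy[0],xy[1],z]
def fz(n=8):
    v=[]
    for _ in range(n): v.append(get_state()['contact_force']); sleep(.04)
    return np.mean(v,0)
def st(t=''):
    s=get_state(); print(t,'clk %.1f'%s['clock'],s['position'],'F',s['contact_force'],'gap %.3f'%s['finger_gap'])
E
python3 - <<'E'
from m import *
for k,v in list(TINS.items())+[('cad',CAD)]: print(k,ik(P(v,.2),R),ik(P(v,.01),R))
move_l([.18,-.52,.32],.3)
movep(P(TINS['C'],.2),R); st('at C')
xy=TINS['C']
move_l(P(xy,ZG+.04),.2); f0=fz(); move_l(P(xy,ZG),.1); grab(50); st('grabbed')
move_l(P(xy,ZG+.04),.1); sleep(.3); f1=fz(); st('lifted'); print(f0,f1,(f1-f0)[2]/-9.81)
move_l(P(xy,ZG+.001),.06); let_go(); st('released'); move_l(P(xy,.12),.25)
E
```

```text
A [0.4118 0.6312 0.2175 1.1571 0.     1.9346] [0.4118 0.7908 0.004  0.7839 0.     1.9346]
B [ 0.4638  0.336  -0.2619  0.9729  0.      1.9865] [ 0.4638  0.5621 -0.4707  0.538   0.      1.9865]
C [ 0.1805  0.1824 -0.4712  0.9172  0.      1.7033] [ 0.1805  0.4508 -0.6946  0.4254  0.      1.7033]
cad [-0.2724  0.281  -0.3404  0.9494  0.      1.2504] [-0.2724  0.5214 -0.5532  0.4962  0.      1.2504]
at C clk 4.5 [0.4317 0.1529 0.2001] F [ 0.1545 -0.9992 -0.3139] gap 1.001
grabbed clk 6.6 [0.4313 0.1536 0.0128] F [-2.2131  0.1674  5.8993] gap 0.762
lifted clk 7.8 [0.4312 0.1535 0.052 ] F [-0.567   0.1554 -4.0616] gap 0.763
[ 0.0451  0.065  -0.036 ] [-0.2168 -0.2944 -5.3373] 0.5403985762994454
released clk 8.9 [0.4319 0.1536 0.0131] F [0.0454 0.3676 0.2033] gap 0.996
```

```bash
python3 - <<'E'
from m import *
for k in 'BA':
    xy=TINS[k]
    move_l(P(xy,.12),.4) if k=='B' else movep(P(xy,.14),R)
    move_l(P(xy,ZG+.04),.2); f0=fz(); move_l(P(xy,ZG),.1); grab(50); st('grabbed')
    move_l(P(xy,ZG+.04),.1); sleep(.3); f1=fz(12); st(k); print(f0,f1,(f1-f0)[2]/-9.81)
    if k=='B': move_l(P(xy,ZG+.001),.06); let_go(); st('released'); move_l(P(xy,.14),.25)
E
```

```text
grabbed clk 11.7 [0.4483 0.3068 0.013 ] F [-2.2098 -0.3607  5.9887] gap 0.763
B clk 13.1 [0.4481 0.3064 0.052 ] F [-0.1457  1.05   -8.4887] gap 0.762
[-0.0105 -0.4649  0.3443] [-0.0315  0.2527 -8.0885] 0.85961059165449
released clk 14.2 [0.449  0.3069 0.0134] F [-0.2686 -0.4064  0.2381] gap 1.001
grabbed clk 17.3 [0.609  0.3464 0.0132] F [-0.3957 -0.035   3.9848] gap 0.759
A clk 18.7 [0.6083 0.346  0.052 ] F [ 0.4283  1.4883 -3.0294] gap 0.763
[ 0.2741 -0.3007  0.2878] [ 0.033   0.4816 -2.8634] 0.3212225422532583
```

B 0.86 kg, C 0.54 kg, A 0.32 kg, so they stack B, C, A from the bottom up. I'll set A back and then place B.

```bash
cat >> m.py <<'E'
def fetch(k):
    xy=TINS[k]; movep(P(xy,.14),R); move_l(P(xy,ZG),.2); grab(50); move_l(P(xy,.2),.25); st('has '+k)
def place(level):
    z=ZG+.008+.06*level
    movep(P(CAD,.2),R); move_l(P(CAD,z+.012),.15); sleep(.15)
    hit=move_l(P(CAD,z-.004),.03,until_force=3); st('down hit=%s want %.3f'%(hit,z))
    sleep(.2); let_go(); sleep(.1); st('rel'); 
    move_l(P(CAD,.2+.03*(level>1)),.2)
E
python3 - <<'E'
from m import *
xy=TINS['A']; move_l(P(xy,ZG+.001),.06); let_go(); move_l(P(xy,.14),.25)
fetch('B'); place(0)
movep(P(TINS['C'],.14),R)
f=snap('top'); print(lid(f,proj(f,[*CAD,.068]),.068)); print(lid(f,proj(f,[*TINS['A'],.06])))
f=snap('side','s1.png'); print(lid(f,proj(f,[*CAD,.068]),.068));print(lid(f,proj(f,[*TINS['A'],.06])))
st()
E
```

```text
has B clk 23.2 [0.4469 0.3057 0.1983] F [-0.2891 -0.3306 -7.9916] gap 0.760
down hit=True want 0.020 clk 26.4 [ 0.5084 -0.0657  0.0215] F [ 0.1666 -0.3095  5.7843] gap 0.763
rel clk 27.1 [ 0.5064 -0.0651  0.02  ] F [ 0.1268 -0.0825 -0.4525] gap 1.000
(array([308.7422, 217.6406]), array([ 11,  10,  18,  18, 256], dtype=int32), array([ 0.5089, -0.0679,  0.068 ]))
(array([164.2063, 184.9524]), array([ 11,  11,  18,  18, 252], dtype=int32), array([0.6078, 0.3439, 0.06  ]))
(array([282.152 , 199.0343]), array([  0,   0,  17,  14, 204], dtype=int32), array([ 0.5569, -0.1135,  0.068 ]))
(array([207.2605, 319.4202]), array([  7,   9,  23,  20, 357], dtype=int32), array([0.6081, 0.3462, 0.06  ]))
 clk 29.2 [0.4324 0.1526 0.1403] F [-0.3049 -1.2067 -0.2032] gap 1.001
```

View pics/s1.png

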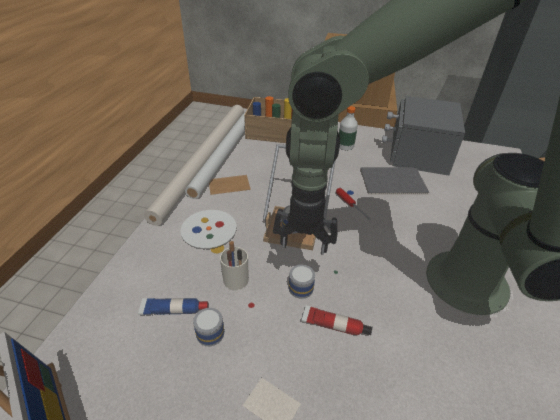

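The gripper hides the caddy from the side view. The top view puts B's lid at (0.509, −0.068), within 2–3 mm of the target. A and C stand undisturbed. Next is C, then A.

```bash
python3 - <<'E'
from m import *
xy=TINS['C']; move_l(P(xy,ZG),.2); grab(50); move_l(P(xy,.2),.25); st('has C')
place(1)
movep(P(TINS['A'],.2),R)
f=snap('top'); print(lid(f,proj(f,[*CAD,.128]),.128))
f=snap('side','s2.png'); print(lid(f,proj(f,[*CAD,.128]),.128),proj(f,[*CAD,.128]))
st()
E
```

```text
has C clk 31.2 [0.4301 0.1533 0.1989] F [ 0.295  -0.4031 -5.5549] gap 0.763
down hit=True want 0.080 clk 33.6 [ 0.5083 -0.0657  0.0814] F [0.018  0.125  5.1653] gap 0.759
rel clk 34.2 [ 0.5068 -0.0652  0.0802] F [ 0.1352 -0.022   0.0523] gap 1.002
(array([310.9308, 216.9965]), array([ 10,   9,  19,  19, 289], dtype=int32), array([ 0.5086, -0.0672,  0.128 ]))
(array([296.571 , 191.9276]), array([  0,   3,  37,  30, 373], dtype=int32), array([ 0.5068, -0.0867,  0.128 ])) [294.449  196.1905]
 clk 36.6 [0.6089 0.3444 0.2003] F [ 0.1933 -0.1116  0.3953] gap 0.999
```

View pics/s2.png

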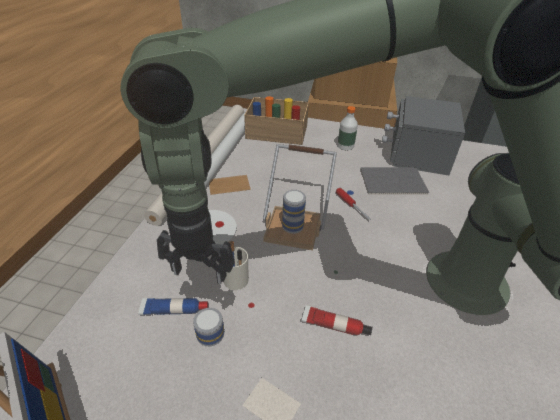

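C sits squarely on B at about (293,210) in the caddy middle, and the handle and other supplies are untouched. Now A goes on top.

```bash
python3 - <<'E'
from m import *
xy=TINS['A']; move_l(P(xy,ZG),.25); grab(50); move_l(P(xy,.2),.3); st('has A')
place(2)
u=np.array([-np.sin(YAW),np.cos(YAW)])
def cad(y,z): return P(CAD+u*y,z)
move_l(cad(0,.27),.25); grab(30); move_l(cad(-.25,.27),.3)
f=snap('top'); print(lid(f,proj(f,[*CAD,.188]),.188))
g=snap('side','s3.png'); r,q=tip_of('top','handle_grip'),tip_of('side','handle_grip')
if r and q: print(r[0],q[0],tri(f,r[0]['centre'],g,q[0]['centre']))
st()
E
```

```text
has A clk 38.6 [0.6074 0.3456 0.1984] F [-1.5252  0.6907 -3.7675] gap 0.765
down hit=True want 0.140 clk 41.2 [ 0.5085 -0.0657  0.1426] F [-0.9102  0.4012  4.7721] gap 0.765
rel clk 41.8 [ 0.5074 -0.0653  0.1415] F [-0.8141 -0.5623 -0.6709] gap 1.008
(array([313.9615, 216.1058]), array([ 10,   9,  19,  20, 312], dtype=int32), array([ 0.5088, -0.0679,  0.188 ]))
 clk 44.7 [ 0.5203 -0.3137  0.2704] F [0.2677 0.3761 0.1565] gap -0.001
```

View pics/s3.png

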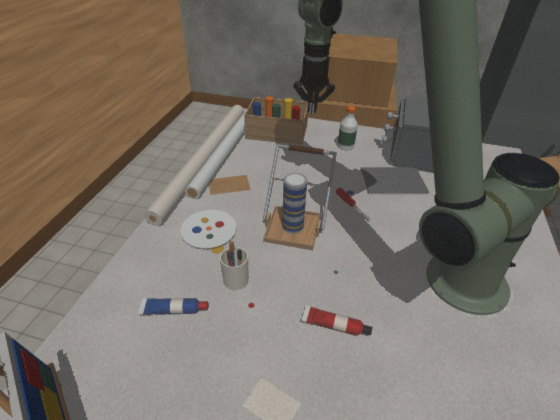

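The three tins stand in a straight column, with the lids at the same xy to within 1 mm. The shut gripper is behind the handle, so I'll push the grip along its arc, stopping just short of upright to measure.

```bash
python3 - <<'E'
from m import *
u=np.array([-np.sin(YAW),np.cos(YAW)])
def cad(y,z): return P(CAD+u*y,z)
def arc(t,v): return move_l(cad(-.235*np.sin(t)-.020,.025+.235*np.cos(t)-.014),v)
move_l(cad(-.25,.166),.25); st()
for t in (.88,.75,.62,.5,.38,.26,.15,.06): arc(t,.12)
st('near'); 
f=snap('top','t4.png'); g=snap('side','s4.png')
r,q=tip_of('top','handle_grip'),tip_of('side','handle_grip')
print(r,q,'expect',proj(f,cad(-.235*np.sin(.06),.26)),proj(g,cad(-.235*np.sin(.06),.26)))
if r and q: print(tri(f,r[0]['centre'],g,q[0]['centre']))
st()
a=f['img'][130:310,200:460];b=g['img'][80:260,200:460]
cv2.imwrite('pics/c4.png',cv2.resize(np.vstack([a,b])[:,:,::-1],None,fx=1.65,fy=1.65,interpolation=2))
E
```

```text
clk 45.2 [ 0.5204 -0.315   0.1668] F [-0.0243  0.1903  0.8384] gap 0.002
near clk 48.5 [ 0.5095 -0.0991  0.2453] F [-0.4792  0.0625 -0.1976] gap 0.001
[{'centre': [323.5, 213.4], 'score': 0.68}, {'centre': [312.4, 216.9], 'score': 0.37}] [{'centre': [295.8, 154.3], 'score': 0.98}] expect [322.5468 214.9847] [297.5574 155.1255]
(array([ 0.5133, -0.0817,  0.2604]), np.float64(0.001696953212069365))
 clk 48.6 [ 0.5095 -0.0997  0.2453] F [0.4156 0.0467 0.4169] gap -0.002
```

View pics/c4.png

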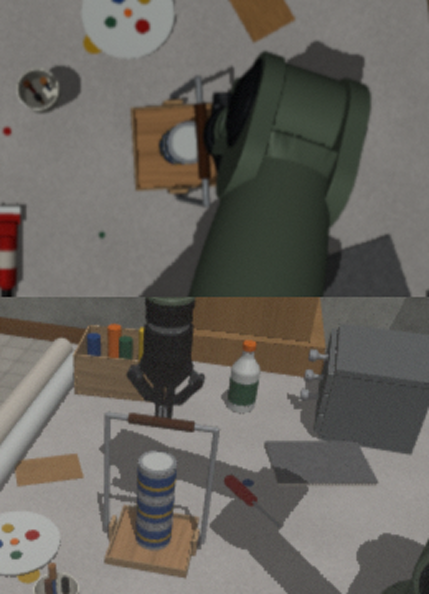

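The handle follows: measured lean is ≈ 0.065, against 0.06 intended. I'll push the last bit, back off and check with a clear view.

```bash
python3 - <<'E'
from m import *
u=np.array([-np.sin(YAW),np.cos(YAW)])
def cad(y,z): return P(CAD+u*y,z)
move_l(cad(-.020,.246),.05); sleep(.2); st('end')
move_l(cad(-.10,.246),.15); move_l(cad(-.16,.33),.25); set_joints([-1.372, 0.326, -0.193, 1.052, 0, 1.437])
f=snap('top','t5.png'); g=snap('side','s5.png')
r,q=tip_of('top','handle_grip'),tip_of('side','handle_grip')
print(r,q,'expect',proj(f,cad(0,.26)),proj(g,cad(0,.26)))
if r and q:
    p,e=tri(f,r[0]['centre'],g,q[0]['centre']); print(p,e,'lean',-np.dot(p[:2]-CAD,u)/.235)
for n in('brush_cup','tube_red','tube_blue','palette','screwdriver'): print(n,[at_z(f,x['centre'],0) for x in tip_of('top',n)[:1]])
st()
a=f['img'][130:310,200:460];b=g['img'][80:260,200:460]
cv2.imwrite('pics/c5.png',cv2.resize(np.vstack([a,b])[:,:,::-1],None,fx=1.65,fy=1.65,interpolation=2))
E
```

```text
end clk 49.3 [ 0.5089 -0.085   0.2458] F [0.1489 0.5585 0.5299] gap -0.001
[{'centre': [317.1, 213.5], 'score': 0.8}, {'centre': [306.3, 220.2], 'score': 0.56}] [{'centre': [293.7, 158.4], 'score': 0.8}, {'centre': [175.0, 308.8], 'score': 0.29}] expect [316.675  215.3395] [296.5644 157.9125]
[ 0.5143 -0.0667  0.2563] 0.003521600140483958 lean 0.006477036154938557
brush_cup [array([0.6065, 0.1747, 0.    ])]
tube_red [array([0.3231, 0.2382, 0.    ])]
tube_blue [array([0.7177, 0.2946, 0.    ])]
palette [array([0.7604, 0.0069, 0.    ])]
screwdriver [array([ 0.3491, -0.2139,  0.    ])]
 clk 52.7 [ 0.18   -0.5195  0.2313] F [ 0.117   0.8395 -0.4293] gap 0.000
```

View pics/c5.png

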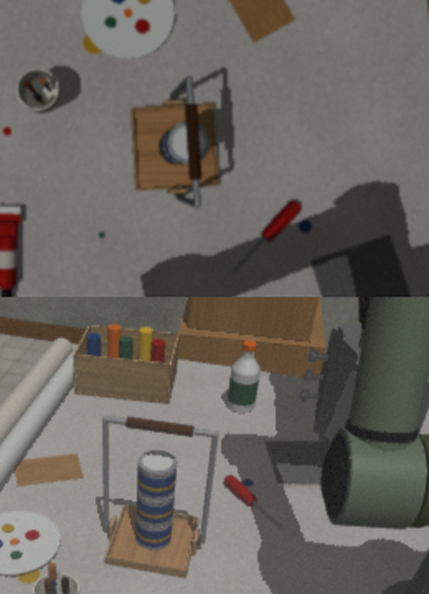

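```bash
python3 - <<'E'
from cell import *
import cv2
a,b=cv2.imread('pics/top0.png'),cv2.imread('pics/t5.png')
d=cv2.absdiff(a,b).max(2); print('blue tube diff',d[115:172,170:200].max(),'red',d[262:315,190:220].max(),'cup',d[165:205,212:240].max(),'palette',d[105:168,248:308].max(),'scr',d[248:296,342:384].max())
sign_off()
E
```

```text
blue tube diff 15 red 10 cup 6 palette 6 scr 49
the job is handed in; nothing more can be done
```

The three tins are stacked in the middle of the caddy, heaviest at the bottom, with the handle upright over them. I handed the job in at about 53 s of the 72 s allowed; no verdict is reported.

- **Weights:** I hefted each tin once and read about 0.86, 0.54 and 0.32 kg. I stacked them in that order, heaviest first, letting go only once contact was felt.
- **Stack:** From the top camera, the three lids lie within 1 mm of each other and 2–3 mm from the estimated caddy centre. The column looks straight in the final pictures.
- **Handle:** I pushed the grip along its arc with shut fingers and backed the arm off to its start pose. The last measured lean was about 0.006 rad. That measurement has a few mm of error: the two cameras' sight lines missed each other by 3.5 mm.
- **Other supplies:** Comparing the first and last top pictures, the cup, palette and both tubes show almost no change.
- **Checks that disagreed:**
  - The network placed the blue tube about 12 mm away from its first reading, but the pictures barely differ there, so I take that as detector noise.
  - The screwdriver area did change in the picture, and the network put it about 9 mm off. The robot's moving shadow crosses that spot, the arm stayed about 15 cm above the table near there, and the screwdriver looks in place.
  - Two side-camera lid readings of the stack failed, because the gripper hid it or the blob leaked. I did not use them.

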